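# Find the loose cover plate on the gearbox and push it open

### The arm

A 6-joint arm with a two-finger parallel gripper is mounted at the origin on the work surface. World frame = base frame: x ahead of the robot, y to its left, z up, the work surface at z = 0. Lengths are in m, angles in rad, forces in N, time in s.
With the tool pointing down it reaches from about 0.35 to 0.775 m from the base axis. Payload 5.5 kg.
Tool frame: the origin (TCP) lies at the very end of the fingers, on their centre line; the grasp point (between the pads) lies env.hold_point_z behind it (env.hold_point_z is the distance from the TCP to the grasp point, in m); z points along the fingers, y is the line along which they close (so a half turn about z gives the same grasp; the last joint's range is limited). The gripper opens to 85 mm and grips with 20 to 120 N. Pads are 22 mm wide; open, the fingers measure 114 mm over their backs; the gripper's body (76 mm by 85 mm) begins 54 mm behind the grasp point. The pads swing forward as they close: fully open they stand 13 mm farther back than shut.
Start: joints at [1.049, 0.313, 0.046, 1.304, 0, 1.431], TCP at [0.214, 0.534, 0.231] pointing down, gripper open.
Joint ranges: [-2.76, 2.76], [-0.86, 1.69], [-1.03, 1.26], [-2.2, 2.34], [-1.47, 1.5], [-3.14, 3.14]. Speed limits (rad/s): [2.57, 2.57, 3.14, 3.14, 3.14, 3.14].

### API

Orientations are given as a unit quaternion [w, x, y, z].
In Python, from workcell import env gives the robot as it stands.
- The arm moves only by the tool carry_out, never from a script. Its argument "steps" is a list of rows, each a list of 3 entries, a list of its own where there are three numbers: the turn, a rotation vector about the tool's x, y, z in degrees, then the shift along the tool's x, y, z in cm, then the closure in counts, from 0 (fully open) to 255 (shut). A call has exactly 8 rows; each row is the pose to reach, as a shift and turn from the pose commanded when the call began, along the tool's axes at that moment; what a row does not reach only later rows make up. A row lasts 1/8 s, in which the tool goes at most 62.5 mm and 10.7 degrees, less where a joint would pass 70% of its speed; a pose out of reach is approached as far as the arm can. A call with a gripper value outside its range is refused whole. The fingers move at their own pace and stop on an object; "force" is the grip in N (left out, the last holds). Time passes only in rows, so rows that repeat a pose let the fingers close, or fill a call up. It gives the time, the measured TCP pose, the force, the opening and the grip force at its end, in the units of the state.
- env.get_state(): the state, without advancing time (a new reading comes with each control period).
- env.read_camera(name): name is "side" or "top"; returns (picture, depth): 480x640x3 uint8, red, green, blue; 480x640 float32, m along the optical axis (not along the pixel's ray), 0 where there is no reading.
- env.get_calibration(name): a dict with "fx", "fy", "cx", "cy" (pixels), "D" ([k1, k2, p1, p2, k3] as OpenCV has them; the pictures are not rectified), "origin" and "orientation" of the camera in the world. Camera axes: x right, y up, looking along -z (the intrinsics and any distortion apply to the point x, -y, -z); pixel columns grow to the right and rows downward; lengths in m; the calibration is good to about 2 mm. A picture is of the moment at which its call begins. get_calibration takes no time and is no camera call.
- env.hand_in(): hands the job in; it is judged then, once.
The state is a dict: "clock": time; "joint_pos": joint angles; "qvel": joint speeds; "tau": joint torques, N m; "tcp_pos": TCP position; "orientation": TCP orientation; "wrist_force": force on the tool from outside, world axes, zero at the start; "ft_torque": the same for the moment, N m; "finger_gap": finger opening in m; "grip_force": force on a finger pad.
Only numpy, scipy, OpenCV 4.12 (cv2) and the standard library are available. Lean on these libraries where they do the work, as an engineer would, in place of code of your own. Each camera call takes 0.05 s, during which the arm holds its last target. There are 200 camera calls.

### The job

Three of the four identical cover plates on top of the green gearbox are still clamped and one is loose on its middle pivot: press the ends of the plates with shut fingertips, without leaning hard on them, until you find the one that rocks, then push an end of it down into the gearbox until the plate stands steeply open (well past half-way to upright), and leave it so. Nothing is gripped or lifted, and the tools, jars and tins on the gearbox and bench stay where they are.

Things in the scene. Friction and masses are not known exactly. Their poses are not given: they have to be found in the camera images.
- casing: Green-painted steel gearbox casing fixed to the bench, 230 mm (its x) by 433 mm (its y) by 110 mm high. Origin at the centre of its underside; z up; its x axis points away from the robot, roughly. Its flat top (the deck, 110 mm above the origin) holds four identical plates in a row along its y axis, 98 mm apart, each over its own compartment 114 by 79 mm, open to about 90 mm below the deck except for a gear shaft whose gear reaches up to 50 mm below the deck.
- plate1_mid (a point): Centre of the top face of cover plate 1 of 4 (1 at the casing's +y end). Plain steel plate, 110 mm along its x, 75 mm along its y, 5 mm thick, flush with the deck, 2 mm gap all round. It is pivoted across its middle on a pin along its y axis, 2.5 mm below this point. The point turns with the plate: x along the plate away from the robot, z out of its top face.
- plate1 (a joint): Tilt of plate 1, rad: 0 level, positive when its end nearer the robot is down (far end up), negative the other way; stops at +-1.2. Three of the plates (which ones changes each time) are clamped from below and give less than 1 mm when an end is pressed; the fourth is held by pivot friction only: about 2 to 3 N pressed on it 27 to 40 mm from the pivot tilts it either way, and it stays at the angle at which it is left.
- plate2_mid (a point): Centre of the top face of cover plate 2 of 4 (1 at the casing's +y end). Plain steel plate, 110 mm along its x, 75 mm along its y, 5 mm thick, flush with the deck, 2 mm gap all round. It is pivoted across its middle on a pin along its y axis, 2.5 mm below this point. The point turns with the plate: x along the plate away from the robot, z out of its top face.
- plate2 (a joint): Tilt of plate 2, rad: 0 level, positive when its end nearer the robot is down (far end up), negative the other way; stops at +-1.2. Three of the plates (which ones changes each time) are clamped from below and give less than 1 mm when an end is pressed; the fourth is held by pivot friction only: about 2 to 3 N pressed on it 27 to 40 mm from the pivot tilts it either way, and it stays at the angle at which it is left.
- plate3_mid (a point): Centre of the top face of cover plate 3 of 4 (1 at the casing's +y end). Plain steel plate, 110 mm along its x, 75 mm along its y, 5 mm thick, flush with the deck, 2 mm gap all round. It is pivoted across its middle on a pin along its y axis, 2.5 mm below this point. The point turns with the plate: x along the plate away from the robot, z out of its top face.
- plate3 (a joint): Tilt of plate 3, rad: 0 level, positive when its end nearer the robot is down (far end up), negative the other way; stops at +-1.2. Three of the plates (which ones changes each time) are clamped from below and give less than 1 mm when an end is pressed; the fourth is held by pivot friction only: about 2 to 3 N pressed on it 27 to 40 mm from the pivot tilts it either way, and it stays at the angle at which it is left.
- plate4_mid (a point): Centre of the top face of cover plate 4 of 4 (1 at the casing's +y end). Plain steel plate, 110 mm along its x, 75 mm along its y, 5 mm thick, flush with the deck, 2 mm gap all round. It is pivoted across its middle on a pin along its y axis, 2.5 mm below this point. The point turns with the plate: x along the plate away from the robot, z out of its top face.
- plate4 (a joint): Tilt of plate 4, rad: 0 level, positive when its end nearer the robot is down (far end up), negative the other way; stops at +-1.2. Three of the plates (which ones changes each time) are clamped from below and give less than 1 mm when an end is pressed; the fourth is held by pivot friction only: about 2 to 3 N pressed on it 27 to 40 mm from the pivot tilts it either way, and it stays at the angle at which it is left.
- socket: Steel socket, upright cylinder 26 mm across, 30 mm high, standing on the far ledge of the casing top. Bystander, leave alone. Origin at the middle of its underside.
- grease_jar: Small jar, 38 mm across, 45 mm high, standing on the far ledge of the casing top. Bystander, leave alone. Origin at the middle of its underside.
- spanner: Flat spanner 150 mm long, lying along the near ledge of the casing top, less than 15 mm high. Bystander, leave alone. Origin at the middle of its underside.
- paint_tin: Closed tin 84 mm across, 100 mm high, standing on the bench left of the casing. Bystander, leave alone. Origin at the middle of its underside.
- hammer: Hammer lying on the bench right of the casing. Bystander, leave alone. Origin at the middle of its underside.
- brush: Brush lying on the bench left of the casing. Bystander, leave alone. Origin at the middle of its underside.
- cup: White mug 76 mm across, 85 mm high, standing on the bench right of the casing. Bystander, leave alone. Origin at the middle of its underside.

How it is judged:
By the outcome, as a careful person would: the job done as asked, in the order asked, and still so for the second after the job is handed in, with the robot touching nothing.
It also fails if it takes over 56 s, if anything falls off the work surface, if the arm or the gripper's body presses on something with over 40 N, if the wrist force passes 120 N, or if a joint passes its speed limit or range.

## Working session

There is one attempt and no reset: what is moved stays moved. The work goes in short steps, Python scripts to look and compute and a tool call to move; the robot and the scene stay as the last step left them, time stands still between calls to the robot, and variables do not carry over. Pictures are saved under pics/ and viewed, at most 10 in all, crops included, and the job is handed in when it is done.

Besides the shell and the picture viewer there is one more tool, called after "Emit:" as name(argument=value, ...) on one line, values as JSON. carry_out: Moves the arm, as the interface text tells. Its arguments: {"type":"object","properties":{"steps":{"type":"array","items":{"type":"array"}},"force":{"type":"number"}},"required":["steps"]}

```bash
mkdir -p pics; cat > h.py <<'E'
import numpy as np, cv2
from scipy.spatial.transform import Rotation as R
from workcell import env
def rot(q): return R.from_quat([q[1],q[2],q[3],q[0]]).as_matrix()
def ray(name,uv):
    c=env.get_calibration(name);K=np.array([[c['fx'],0,c['cx']],[0,c['fy'],c['cy']],[0,0,1]])
    p=cv2.undistortPoints(np.array(uv,float).reshape(-1,1,2),K,np.array(c['D'])).reshape(-1,2)
    d=np.c_[p[:,0],-p[:,1],-np.ones(len(p))]
    return np.array(c['origin']),d@rot(c['orientation']).T
def onplane(name,uv,z):
    o,d=ray(name,uv);return o+d*((z-o[2])/d[:,2])[:,None]
E
python3 - <<'E'
from h import *
for n in('top','side'):
    im,d=env.read_camera(n);cv2.imwrite(f'pics/{n}0.png',im[:,:,::-1]);np.save(f'{n}0.npy',d)
    c=env.get_calibration(n);print(c)
print(env.get_state(),env.hold_point_z)
E
```

```text
{'fx': 514.8741192876556, 'fy': 514.8741192876556, 'cx': 324.1614252951302, 'cy': 237.89865039873172, 'D': array([-0.12622508,  0.        ,  0.        ,  0.        ,  0.        ]), 'origin': array([ 0.30357748, -0.00744958,  1.31814376]), 'orientation': array([ 0.70609577,  0.06098428, -0.06500959, -0.70248376])}
{'fx': 433.97163303329063, 'fy': 433.97163303329063, 'cx': 320.11412467218014, 'cy': 237.006357788108, 'D': array([-0.04722122,  0.        ,  0.        ,  0.        ,  0.        ]), 'origin': array([ 0.12831364, -0.56589928,  0.79365855]), 'orientation': array([ 0.88923362,  0.35696903, -0.11410548, -0.26232923])}
{'clock': 0.1, 'joint_pos': array([ 1.04938723e+00,  3.13908234e-01,  4.51200234e-02,  1.30360054e+00,
       -2.67032502e-05,  1.43119759e+00]), 'qvel': array([ 0.00046122, -0.0016782 ,  0.00237281, -0.00191443,  0.00068462,
        0.00068537]), 'tau': array([ 2.65743351e-03, -4.81725526e+01,  2.99245262e+01,  1.27511012e-02,
       -1.58492185e-04,  2.66542935e-05]), 'tcp_pos': array([0.21403862, 0.53320103, 0.23051897]), 'orientation': array([-2.45757174e-04,  1.89747633e-01,  9.81832573e-01, -7.57452148e-04]), 'wrist_force': array([ 0.05785515, -0.36588607, -0.11423853]), 'ft_torque': array([-0.02480848, -0.05791284, -0.02344652]), 'grip_force': 0.0, 'finger_gap': 0.08510129095223305} 0.0187
```

View pics/top0.png

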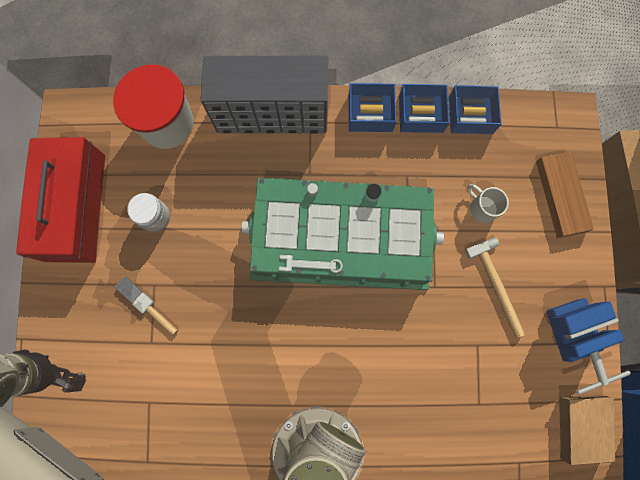

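View pics/side0.png

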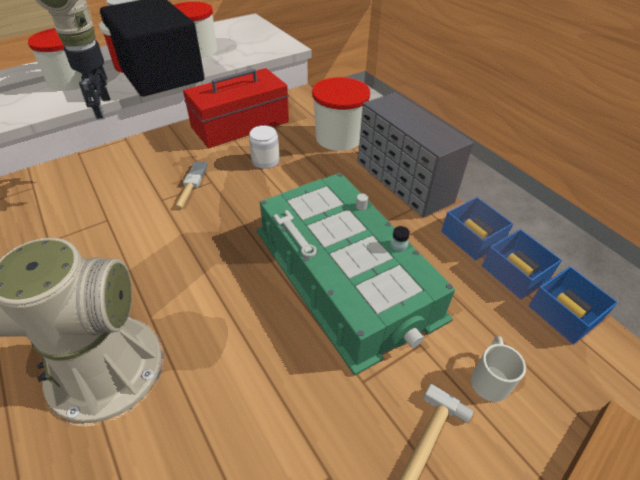

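The plates show clearly in the top view: centres about (282,226), (322,228), (363,231) and (404,232), with plate 1 leftmost. The spanner lies on the near ledge at (310,265), the socket is at (312,188) and the jar at (373,191).

```bash
python3 - <<'E'
from h import *
im=cv2.imread('pics/top0.png');d=np.load('top0.npy')
hsv=cv2.cvtColor(im,cv2.COLOR_BGR2HSV)
m=((hsv[:,:,1]<45)&(hsv[:,:,2]>140)).astype(np.uint8)
m[:195]=0;m[262:]=0;m[:,:255]=0;m[:,430:]=0
m=cv2.morphologyEx(m,cv2.MORPH_CLOSE,np.ones((5,5)))
cs,_=cv2.findContours(m,0,2)
cs=sorted([c for c in cs if cv2.contourArea(c)>500],key=lambda c:c[:,0,0].mean())
o,_d=ray('top',[[0,0]]);f=rot(env.get_calibration('top')['orientation'])
P=[]
for c in cs:
    b=cv2.boxPoints(cv2.minAreaRect(c));u=b.mean(0)
    vs,us=np.where(m>0)
    k=d[int(u[1])-5:int(u[1])+6,int(u[0])-5:int(u[0])+6];k=np.median(k)
    _,r=ray('top',[u]);z=(o+r[0]*k)[2]
    w=onplane('top',b,.11);p=w.mean(0);P.append(p);print(u,z,p,np.linalg.norm(np.roll(w,1,0)-w,axis=1))
P=np.array(P);v=P[0]-P[-1];print('yaw of y axis',np.degrees(np.arctan2(-v[0],v[1])),np.linalg.norm(v)/3)
for n,u in dict(socket=[312,187],jar=[373,190]).items(): print(n,onplane('top',[u],.14))
T=rot(env.get_state()['orientation']);print(T)
E
```

```text
[282.16467 224.85881] 0.11134628264560753 [0.55311712 0.08697545 0.11      ] [0.07421679 0.11111995 0.07544834 0.11090476]
[322.71906 227.21461] 0.11123640862096207 [ 0.54789882 -0.01029845  0.11      ] [0.0755121  0.11099034 0.07676383 0.11094083]
[363.62967 229.4065 ] 0.11142014974389203 [ 0.54313114 -0.10834497  0.11      ] [0.07578939 0.11086183 0.07704708 0.11099232]
[404.16754 231.80959] 0.1108538864068136 [ 0.53786432 -0.20587911  0.11      ] [0.07479893 0.1108956  0.07604403 0.11119882]
yaw of y axis -2.9814535661732 0.09775050021837584
socket [[0.63847786 0.01569356 0.14      ]]
jar [[ 0.63214781 -0.12899274  0.14      ]]
[[-9.27991551e-01  3.72600442e-01 -7.70034302e-04]
 [ 3.72601186e-01  9.27990524e-01 -1.39411870e-03]
 [ 1.95135292e-04 -1.58064607e-03 -9.99998732e-01]]
```

Emit:
carry_out(steps=[[[0,0,-5],[-5.5,-3.8,0],255],[[0,0,-10],[-11,-7.5,0],255],[[0,0,-15],[-16.5,-11.2,0],255],[[0,0,-18.9],[-22,-15,0],255],[[0,0,-18.9],[-27.5,-18.7,0],255],[[0,0,-18.9],[-33,-22.4,0],255],[[0,0,-18.9],[-38.5,-26.1,0],255],[[0,0,-18.9],[-43,-29.3,0],255]], force=30)

```text
clock: 1.1
tcp_pos: [0.4937, 0.1167, 0.2311]
orientation: [-0.0, 0.026, 1.0, 0.0]
wrist_force: [0.6, 0.2, -0.4]
finger_gap: 0.0002
grip_force: 0.0
```

Emit:
carry_out(steps=[[[0,0,0],[-1,-1.3,2],255],[[0,0,0],[-1,-1.3,5],255],[[0,0,0],[-1,-1.3,8],255],[[0,0,0],[-1,-1.3,9.5],255],[[0,0,0],[-1,-1.3,10.5],255],[[0,0,0],[-1,-1.3,11],255],[[0,0,0],[-1,-1.3,11],255],[[0,0,0],[-1,-1.3,11],255]])

```text
clock: 2.1
tcp_pos: [0.5029, 0.1051, 0.1221]
orientation: [0.001, 0.026, 1.0, 0.0]
wrist_force: [0.5, 0.2, 0.6]
finger_gap: 0.0002
grip_force: 0.0
```

Emit:
carry_out(steps=[[[0,0,0],[-1.2,-1.6,0],255],[[0,0,0],[-1.2,-1.6,0],255],[[0,0,0],[-1.2,-1.6,0.5],255],[[0,0,0],[-1.2,-1.6,0.7],255],[[0,0,0],[-1.2,-1.6,0.9],255],[[0,0,0],[-1.2,-1.6,0.9],255],[[0,0,0],[-1.2,-1.6,0.9],255],[[0,0,0],[-1.2,-1.6,0.9],255]])

```text
clock: 3.1
tcp_pos: [0.5135, 0.0885, 0.1124]
orientation: [0.0, 0.026, 1.0, 0.0]
wrist_force: [-0.2, -0.4, 0.0]
finger_gap: 0.0
grip_force: 0.0
```

Now down in small steps.

Emit:
carry_out(steps=[[[0,0,0],[0,0,0.05],255],[[0,0,0],[0,0,0.1],255],[[0,0,0],[0,0,0.15],255],[[0,0,0],[0,0,0.2],255],[[0,0,0],[0,0,0.25],255],[[0,0,0],[0,0,0.25],255],[[0,0,0],[0,0,0.25],255],[[0,0,0],[0,0,0.25],255]])

```text
clock: 4.1
tcp_pos: [0.5135, 0.0884, 0.1099]
orientation: [0.0, 0.026, 1.0, 0.0]
wrist_force: [-0.7, -0.7, 2.9]
finger_gap: 0.0002
grip_force: 1.0
```

Emit:
carry_out(steps=[[[0,0,0],[0,0,0.05],255],[[0,0,0],[0,0,0.1],255],[[0,0,0],[0,0,0.1],255],[[0,0,0],[0,0,0.1],255],[[0,0,0],[0,0,0.1],255],[[0,0,0],[0,0,0.1],255],[[0,0,0],[0,0,0.1],255],[[0,0,0],[0,0,0.1],255]])

```text
clock: 5.1
tcp_pos: [0.5135, 0.0885, 0.1097]
orientation: [0.0, 0.026, 1.0, 0.0]
wrist_force: [-2.7, 0.6, 8.2]
finger_gap: -0.0003
grip_force: 4.2
```

Emit:
carry_out(steps=[[[0,0,0],[0,0,-1.2],255],[[0,0,0],[0,-5,-1.2],255],[[0,0,0],[0,-9.8,-1.2],255],[[0,0,0],[0,-9.8,-0.8],255],[[0,0,0],[0,-9.8,-0.3],255],[[0,0,0],[0,-9.8,-0.1],255],[[0,0,0],[0,-9.8,0],255],[[0,0,0],[0,-9.8,0],255]])

```text
clock: 6.1
tcp_pos: [0.5081, -0.0086, 0.1097]
orientation: [-0.0, 0.025, 1.0, -0.0]
wrist_force: [-3.8, -1.4, 7.8]
finger_gap: -0.0002
grip_force: 4.1
```

Emit:
carry_out(steps=[[[0,0,0],[0,0,0],255],[[0,0,0],[0,0,0],255],[[0,0,0],[0,0,0],255],[[0,0,0],[0,0,0],255],[[0,0,0],[0,0,0],255],[[0,0,0],[0,0,0],255],[[0,0,0],[0,0,0],255],[[0,0,0],[0,0,0],255]])

```text
clock: 7.1
tcp_pos: [0.5081, -0.0086, 0.1097]
orientation: [-0.0, 0.025, 1.0, -0.001]
wrist_force: [-5.3, -1.3, 8.4]
finger_gap: -0.0002
grip_force: 4.1
```

Plate 2 is clamped too. Next is plate 3.

Emit:
carry_out(steps=[[[0,0,0],[0,0,-1.2],255],[[0,0,0],[0,-5,-1.2],255],[[0,0,0],[0,-9.8,-1.2],255],[[0,0,0],[0,-9.8,-0.8],255],[[0,0,0],[0,-9.8,-0.3],255],[[0,0,0],[0,-9.8,-0.1],255],[[0,0,0],[0,-9.8,0],255],[[0,0,0],[0,-9.8,0],255]])

```text
clock: 8.1
tcp_pos: [0.5033, -0.1064, 0.1088]
orientation: [-0.0, 0.025, 1.0, 0.0]
wrist_force: [0.0, 0.1, 0.2]
finger_gap: -0.0002
grip_force: 0.0
```

Emit:
carry_out(steps=[[[0,0,0],[0,0,0.05],255],[[0,0,0],[0,0,0.1],255],[[0,0,0],[0,0,0.15],255],[[0,0,0],[0,0,0.15],255],[[0,0,0],[0,0,0.15],255],[[0,0,0],[0,0,0.15],255],[[0,0,0],[0,0,0.15],255],[[0,0,0],[0,0,0.15],255]])

```text
clock: 9.1
tcp_pos: [0.5034, -0.1073, 0.1074]
orientation: [0.0, 0.026, 1.0, 0.0]
wrist_force: [-0.0, 2.7, 3.0]
finger_gap: 0.0004
grip_force: 1.2
```

Emit:
carry_out(steps=[[[0,0,0],[0,0,0.05],255],[[0,0,0],[0,0,0.1],255],[[0,0,0],[0,0,0.15],255],[[0,0,0],[0,0,0.2],255],[[0,0,0],[0,0,0.25],255],[[0,0,0],[0,0,0.25],255],[[0,0,0],[0,0,0.25],255],[[0,0,0],[0,0,0.25],255]])

```text
clock: 10.1
tcp_pos: [0.5033, -0.1074, 0.1048]
orientation: [0.0, 0.026, 1.0, -0.0]
wrist_force: [0.5, 0.2, 1.9]
finger_gap: 0.0002
grip_force: 0.9
```

Plate 3 gives under 2–3 N, so it is the loose one. I'll now push its near end down along the arc, leaning the tool back 10°.

Emit:
carry_out(steps=[[[0,-3,0],[0,0,0.2],255],[[0,-6,0],[0,0,0.4],255],[[0,-10,0],[0,0,0.7],255],[[0,-10,0],[-0.1,0,1.1],255],[[0,-10,0],[-0.25,0,1.5],255],[[0,-10,0],[-0.4,0,1.9],255],[[0,-10,0],[-0.6,0,2.3],255],[[0,-10,0],[-0.6,0,2.3],255]])

```text
clock: 11.1
tcp_pos: [0.5093, -0.1076, 0.081]
orientation: [0.086, 0.026, 0.996, -0.002]
wrist_force: [0.1, 0.4, -0.3]
finger_gap: -0.0003
grip_force: 0.0
```

Emit:
carry_out(steps=[[[0,0,0],[-0.1,0,0.2],255],[[0,0,0],[-0.2,0,0.4],255],[[0,0,0],[-0.3,0,0.6],255],[[0,0,0],[-0.4,0,0.75],255],[[0,0,0],[-0.45,0,0.9],255],[[0,0,0],[-0.45,0,0.9],255],[[0,0,0],[-0.45,0,0.9],255],[[0,0,0],[-0.45,0,0.9],255]])

```text
clock: 12.1
tcp_pos: [0.5152, -0.1079, 0.0735]
orientation: [0.087, 0.026, 0.996, -0.002]
wrist_force: [0.1, 0.9, -0.9]
finger_gap: 0.0003
grip_force: 0.0
```

```bash
python3 - <<'E'
from h import *
im,d=env.read_camera('side');cv2.imwrite('pics/s1.png',cv2.resize(im[150:370,230:470,::-1],None,fx=2.5,fy=2.5,interpolation=2))
E
```

```text
(no output)
```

View pics/s1.png

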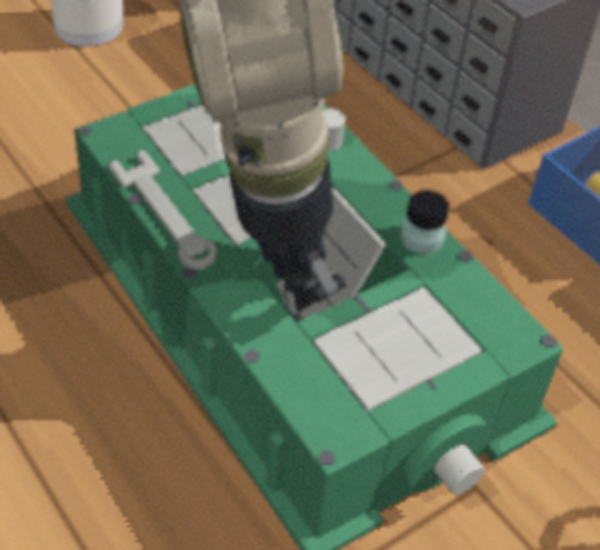

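The plate stands open behind the fingers; its raised corner is at crop (382,243). I'll measure its tilt by casting that corner's ray.

```bash
python3 - <<'E'
from h import *
c=np.array([.5431,-.1083,.1075]);ex=np.array([.9986,-.052,0]);ey=np.array([.052,.9986,0])
o,r=ray('side',[[382.8,247.2]]);r=r[0]
t=(-.0375-(o-c)@ey)/(r@ey);p=o+r*t-c;print(p@ex,p[2],np.degrees(np.arctan2(p[2],p@ex)))
im,d=env.read_camera('side')
us,vs=np.meshgrid(range(355,385),range(225,275));uv=np.c_[us.ravel(),vs.ravel()]
o,r=ray('side',uv);P=o+r*d[uv[:,1],uv[:,0]][:,None]-c
x,y,z=P@ex,P@ey,P[:,2]
k=(z>.008)&(z<.06)&(abs(y)<.036)&(x>-.0)&(x<.05);a=np.polyfit(z[k],x[k],1);print(k.sum(),90-np.degrees(np.arctan(a[0])),a,z[k].max())
E
```

```text
0.024037376406704433 0.04826150056815186 63.52369978605488
454 64.02294416078531 [ 0.48723697 -0.00217611] 0.05260925883034011
```

The tilt is about 64° by both methods. I'll withdraw along the tool axis.

Emit:
carry_out(steps=[[[0,0,0],[0.1,0,-0.3],255],[[0,0,0],[0.2,0,-1],255],[[0,0,0],[0.2,0,-2.5],255],[[0,0,0],[0.2,0,-5],255],[[0,0,0],[0.2,0,-8],255],[[0,0,0],[0.2,0,-12],255],[[0,0,0],[0.2,0,-15],255],[[0,0,0],[0.2,0,-15],255]])

```text
clock: 13.2
tcp_pos: [0.4887, -0.1072, 0.2251]
orientation: [0.09, 0.026, 0.996, -0.003]
wrist_force: [-1.7, -0.1, 0.5]
finger_gap: 0.0
grip_force: 0.0
```

```bash
python3 - <<'E'
from h import *
im,d=env.read_camera('side');cv2.imwrite('pics/s2.png',cv2.resize(im[150:370,230:470,::-1],None,fx=2.5,fy=2.5,interpolation=2))
E
```

```text
(no output)
```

View pics/s2.png

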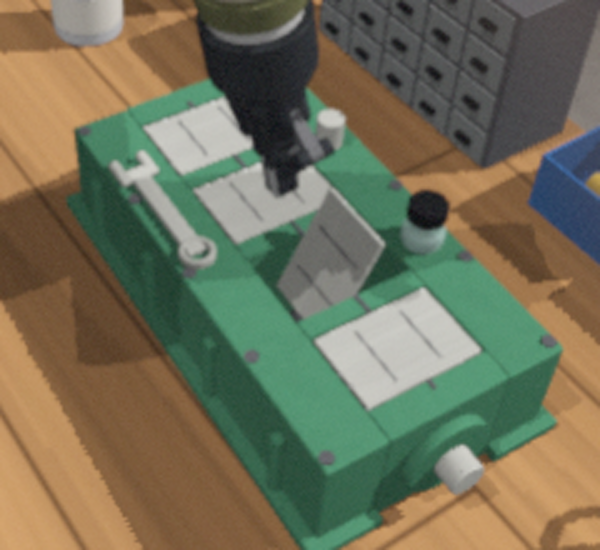

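The plate still stands steeply open with its corner at crop (382,243), the fingers are clear, and the spanner, socket and jar are where they were.

```bash
python3 -c "
from workcell import env
print(env.hand_in())"
```

```text
the job is handed in; nothing more can be done
None
```

Plate 3 was the loose one; I pushed its near end down, it now stands open at about 64°, the fingers are clear of it, and the job is handed in (plates 1 and 2 held firm, plate 4 wasn't pressed).

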